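Steel jug onto the kitchen scale, handle over the keypad

TASK

Get the pouring jug ready for weighing: of the three small steel vessels, take the jug, the only one with both a handle and a pouring spout, and stand it upright in the middle of the scale's steel platform with its handle pointing straight at the keypad side of the scale (spout straight away from the keypad). Set it down gently, let go, and leave the mug and the beaker standing where they are.

Things in the scene. Friction and masses are not known exactly. Their poses are not given: they have to be found in the camera images.
- jug_mid (a point): Centre of the steel pouring jug, 48 mm above its underside: open round vessel, 62 mm across, 96 mm high, 3 mm wall, 0.14-0.25 kg. Its +x points to the spout (V-shaped lip, 66 to 101 mm up, reaching 60 mm from the axis), -x to the handle (loop of 9 mm bar, 16 to 84 mm up, reaching 70 mm from the axis), z up. Both sides along its y are bare, for a 62 mm grip.
- jug_handle (a point): Point on the jug's handle, the upright bar of the loop: 65 mm from the jug's axis along the jug's own -x, 48 mm above the underside; same axes as jug_mid. The line from jug_mid to here is the way the handle points.
- scale_pan (a point): Centre of the top face of the weighing platform of the bench scale: a flat, rigid, level steel plate 190 mm (x) by 230 mm (y), its top 80 mm above the table, fixed. Its own +x points away from the keypad, its -x to the keypad and display console, which is 85 mm deep, 250 mm wide, lower than the platform, its middle 140 mm along -x from here. z up.
- mug_mid (a point): Centre (half-way up) of the steel mug: same body (62 mm diameter, 96 mm high) and same handle as the jug (handle along its -x), but no spout. To be left alone.
- beaker_mid (a point): Centre (half-way up) of the steel beaker: same body (62 mm diameter, 96 mm high) and same spout as the jug (spout along its +x), but no handle. To be left alone.
Mind the look-alikes: they are no part of the job. Leave any brown or red look-alike of the part that bears jug_mid alone.

How it is judged:
By the outcome, as a careful person would: the job done as asked, in the order asked, and still so for the second after the job is handed in, with the robot touching nothing.
It also fails if it takes over 35 s, if anything falls off the work surface, if the arm or the gripper's body presses on something with over 40 N, if the wrist force passes 120 N, or if a joint passes its speed limit or range.

ROBOT

A 6-joint arm with a two-finger parallel gripper is mounted at the origin on the work surface. World frame = base frame: x ahead of the robot, y to its left, z up, the work surface at z = 0. Lengths are in m, angles in rad, forces in N, time in s.
With the tool pointing down it reaches from about 0.375 to 0.9 m from the base axis. Payload 3.1 kg.
Tool frame: the origin (TCP) lies between the finger pads; the fingertips stand 22 mm ahead of it and the grasp point (between the pads) lies 3 mm ahead of it; z points along the fingers, y is the line along which they close (so a half turn about z gives the same grasp; the last joint's range is limited). The gripper opens to 87 mm and grips with 3 to 60 N. Pads are 19 mm wide; open, the fingers measure 117 mm over their backs; the gripper's body (75 mm by 190 mm) begins 51 mm behind the grasp point.
Start: joints at [1.141, 0.527, 1.433, -0, 1.181, -0.178], TCP at [0.156, 0.605, 0.245] pointing down, gripper open.
Joint ranges: [-3.08, 3.08], [-0.75, 2.2], [0.22, 2.44], [-1.43, 4.57], [0, 2.65], [-2.85, 2.85]. Speed limits (rad/s): [2.79, 2.79, 3.14, 3.14, 3.14, 3.14].

INTERFACE

Orientations are given as a unit quaternion [x, y, z, w].
In Python, from rig import get_obs, camera, get_calibration, hand_in, cut_out gives the robot as it stands.
- The arm moves only by the shell command python3 -m inch 'ROWS' [OPENING] [FORCE]. ROWS is JSON, one flat list of numbers, 6 for each row, row after row: the shift along the tool's x, y, z scaled (see below), then the turn, a rotation vector about the tool's x, y, z scaled (see below). A call has 1 to 20 rows; each row is the pose to reach, as a shift and turn from the pose commanded when the call began, along the tool's axes at that moment; what a row does not reach only later rows make up. The controller multiplies each number of a shift by 0.08 m and each number of a turn by 90 degrees. A row lasts 1/12 s, in which the tool goes at most 41.7 mm and 7.16 degrees, less where a joint would pass 70% of its speed; a pose out of reach is approached as far as the arm can. A call with a number of a shift or a turn outside -1 to 1 is refused whole. A call with a gripper value outside its range is refused whole. OPENING is the finger opening in mm, from 0 to 87, set as the call begins (- or left out, the last holds). The fingers move at their own pace and stop on an object; FORCE is the grip in N (left out, the last holds). Time passes only in rows, so rows that repeat a pose let the fingers close. It gives the time, the measured TCP pose, the force, the opening and the grip force at its end, in the units of the state.
- get_obs(): the state, without advancing time (a new reading comes with each control period).
- camera(name): name is "scene" or "side" or "wrist"; returns the picture (420x560x3 uint8, red, green, blue); there is no depth.
- get_calibration(name): a dict with "vertical_fov" (degrees; the focal length in pixels is half the picture's height over the tangent of half this angle, whatever the lens; pixels are square), "cx", "cy" (the principal point, pixels), "T" (4x4, takes a point from camera to world coordinates). Camera axes: x right, y down, z forward; pixel columns grow to the right and rows downward; lengths in m; the calibration is good to about 2 mm. A picture is of the moment at which its call begins: read the wrist's pose just before it. get_calibration takes no time and is no camera call; for the wrist camera it gives the pose at the moment of the call.
- hand_in(): hands the job in; it is judged then, once.
Trained networks look in the newest picture that a camera, given by its name, has taken for a name from the list of things; names that differ only in an ending like _2 or _b are one class to them, and where a whole thing is asked for, a point or a joint stands for the part that bears it (a point fixed in the world has none). Each returns a list of dicts, best first, with "conf" (0 to 1); they miss things now and then, are a little off and sometimes report something else, mostly with a low value. They report only what shows in the picture. A call takes as long as a camera call. They do not tell look-alikes from the thing itself.
- cut_out(camera, thing): "region" (420x560 bool, what is visible of it) and "bbox" ([left, top, right, bottom] in pixels, round what is visible of it).
The state is a dict: "time": time; "q": joint angles; "joint_velocities": joint speeds; "joint_torque": joint torques, N m; "position": TCP position; "tool_rot": TCP orientation; "ft_force": force on the tool from outside, world axes, zero at the start; "moment": the same for the moment, N m; "grip_width": finger opening in m; "grip_force": force on a finger pad.
Only numpy, scipy, OpenCV 4.12 (cv2) and the standard library are available. Lean on these libraries where they do the work, as an engineer would, in place of code of your own. Each camera call takes 0.05 s, during which the arm holds its last target. There are 200 camera calls.

## Working session

There is one attempt and no reset: what is moved stays moved. The work goes in short steps, Python scripts to look and compute and a shell command to move; the robot and the scene stay as the last step left them, time stands still between calls to the robot, and variables do not carry over. Pictures are saved under pics/ and viewed, at most 10 in all, crops included, and the job is handed in when it is done.

```bash
mkdir -p pics; ls; cat > h.py <<'E'
import numpy as np, cv2
from rig import *
def K(n):
    c=get_calibration(n); f=210/np.tan(np.radians(c["vertical_fov"])/2); return f,c["cx"],c["cy"],np.array(c["T"])
def at_z(n,u,v,z):
    f,cx,cy,T=K(n); d=T[:3,:3]@np.array([(u-cx)/f,(v-cy)/f,1]); o=T[:3,3]; return o+d*(z-o[2])/d[2]
def proj(n,p):
    f,cx,cy,T=K(n); q=T[:3,:3].T@(np.array(p)-T[:3,3]); return np.array([cx+f*q[0]/q[2],cy+f*q[1]/q[2]])
E
python3 - <<'E'
from h import *
for n in("scene","side"):
    im=camera(n); cv2.imwrite(f"pics/{n}0.png",im[:,:,::-1])
    print(n,K(n)[3].round(2).tolist())
    for t in("jug_mid","mug_mid","beaker_mid","scale_pan"):
        print(t,[(r["bbox"],round(r["conf"],2)) for r in cut_out(n,t)])
o=get_obs();print(o["time"],o["position"],o["tool_rot"],o["ft_force"])
a=cv2.imread("pics/scene0.png")
E
```

```text
pics
scene [[-0.19, 0.81, -0.56, 1.1], [0.98, 0.16, -0.12, 0.04], [-0.01, -0.57, -0.82, 0.93], [0.0, 0.0, 0.0, 1.0]]
jug_mid [([238.2, 170.1, 284.5, 209.6], 0.92), ([269.7, 209.7, 315.0, 257.9], 0.85), ([298.2, 148.4, 349.3, 195.3], 0.83), ([224.1, 130.5, 249.9, 170.1], 0.66)]
mug_mid [([172.2, 162.2, 209.2, 207.9], 0.69)]
beaker_mid [([182.4, 226.8, 213.8, 273.3], 0.88)]
scale_pan [([353.7, 197.3, 480.9, 323.2], 0.63), ([237.3, 169.1, 286.0, 210.3], 0.28)]
side [[-0.87, -0.25, 0.43, 0.18], [-0.49, 0.45, -0.74, 0.48], [-0.01, -0.86, -0.52, 0.47], [0.0, 0.0, 0.0, 1.0]]
jug_mid [([216.2, 187.2, 270.5, 243.7], 0.85), ([301.2, 185.6, 343.4, 238.8], 0.6), ([369.3, 178.2, 422.8, 235.8], 0.6)]
mug_mid [([323.4, 153.6, 364.6, 201.6], 0.83)]
beaker_mid [([239.4, 153.6, 281.8, 193.8], 0.63), ([303.5, 190.5, 343.0, 237.4], 0.59)]
scale_pan [([3.5, 237.6, 275.7, 420.0], 0.84), ([299.4, 185.6, 344.5, 240.0], 0.21)]
0.5 [0.15564222 0.60528075 0.24451175] [ 1.25535276e-01  9.92089156e-01 -1.60013123e-05 -1.28786031e-05] [-0.00946547 -0.03379588  0.3760843 ]
```

View pics/scene0.png

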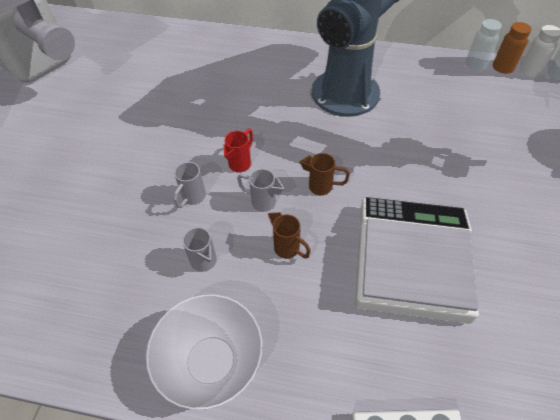

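View pics/side0.png

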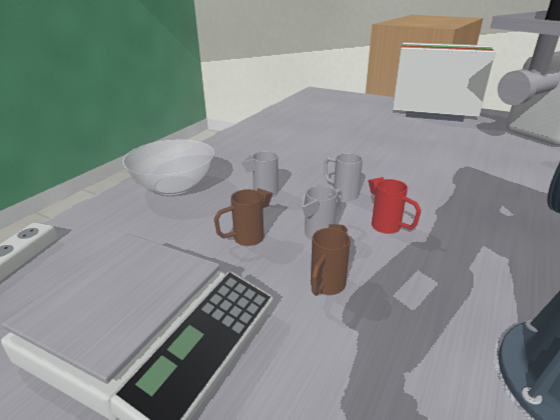

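The scene view shows these candidates:
- Grey vessel at (262,190), handle left at (245,183) and spout right at (280,186).
- Grey mug at (190,183), handle only.
- Grey beaker at (200,250), spout only.
- Brown look-alikes at (321,175) and (288,237), and a red one at (238,150).

I choose the grey vessel at (262,190). Next is a close crop to check that choice, plus rough positions.

```bash
python3 - <<'E'
from h import *
a=cv2.imread("pics/scene0.png")[120:270,150:350]; cv2.imwrite("pics/crop.png",cv2.resize(a,None,fx=4,fy=4,interpolation=cv2.INTER_CUBIC))
for nm,u,v in(("jug",262,190),("mug",190,184),("beaker",200,250),("br1",321,175),("br2",288,237),("red",238,152)):
    p=at_z("scene",u,v,.048);print(nm,p.round(3),np.hypot(*p[:2]).round(3))
for u,v in((245,183),(281,186)): print(at_z("scene",u,v,.06).round(3))
print("pan", [at_z("scene",u,v,.08).round(3) for u,v in((367,218),(471,231),(475,308),(361,297))])
print(proj("scene",[.156,.605,.245]))
E
```

```text
jug [ 0.453 -0.156  0.048] 0.479
mug [ 0.468 -0.337  0.048] 0.577
beaker [ 0.646 -0.256  0.048] 0.694
br1 [ 0.378 -0.02   0.048] 0.378
br2 [ 0.574 -0.067  0.048] 0.578
red [ 0.342 -0.246  0.048] 0.421
[ 0.448 -0.2    0.06 ]
[ 0.441 -0.111  0.06 ]
pan [array([0.509, 0.104, 0.08 ]), array([0.501, 0.334, 0.08 ]), array([0.686, 0.336, 0.08 ]), array([0.705, 0.11 , 0.08 ])]
[611.48754741  86.06406758]
```

View pics/crop.png

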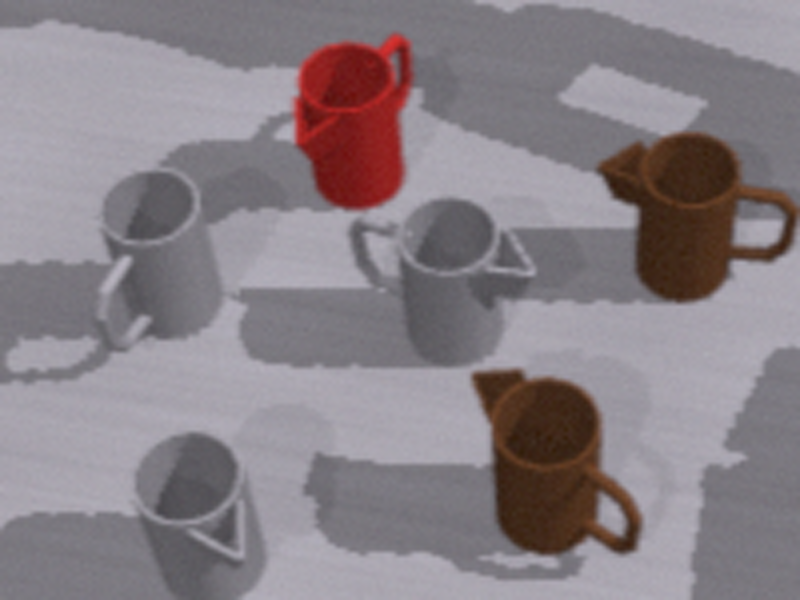

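The crop confirms it: only the grey vessel at (262,190) has both a handle (left) and a spout (right). The mug and beaker are at the left. Now I'll fit the jug pose and the scale pose.

```bash
cat >> h.py <<'E'
from scipy.optimize import minimize
def model(n,x,y,yaw,z0=0,k=4):
    """jug silhouette in camera n"""
    f,cx,cy,T=K(n); c,s=np.cos(yaw),np.sin(yaw)
    def P(p):
        p=np.atleast_2d(p); w=np.c_[x+c*p[:,0]-s*p[:,1],y+s*p[:,0]+c*p[:,1],z0+p[:,2]]
        q=(w-T[:3,3])@T[:3,:3]; return np.c_[cx+f*q[:,0]/q[:,2],cy+f*q[:,1]/q[:,2]],q[:,2].mean()
    m=np.zeros((420,560),np.uint8); R=lambda a:np.round(a*16).astype(np.int32)
    t=np.linspace(0,2*np.pi,60); ci=np.c_[.031*np.cos(t),.031*np.sin(t)]
    b,_=P(np.r_[np.c_[ci,0*t],np.c_[ci,0*t+.096]])
    sp,_=P([[.025,.018,.098],[.025,-.018,.098],[.06,0,.101],[.028,0,.066]])
    for h in(b,sp): cv2.fillConvexPoly(m,R(cv2.convexHull(h.astype(np.float32))[:,0]),1,cv2.LINE_8,4)
    ha,d=P([[-.03,0,.0795],[-.052,0,.0795],[-.0655,0,.066],[-.0655,0,.034],[-.052,0,.0205],[-.03,0,.0205]])
    cv2.polylines(m,[R(ha)],False,1,max(1,int(round(.009*f/d))),cv2.LINE_8,4)
    return m>0
def fit(views,p0,z0=0):
    """views: [(cam,region,ignore)]"""
    def cost(p):
        e=0
        for n,r,ig in views:
            m=model(n,*p,z0); e+=((m^r)&~ig).sum()/r.sum()
        return e
    best=None
    for dy in(-.15,0,.15):
        q=np.array(p0)+[0,0,dy]
        s=minimize(cost,q,method="Nelder-Mead",options=dict(initial_simplex=[q,q+[.01,0,0],q+[0,.01,0],q+[0,0,.15]],xatol=1e-4,fatol=1e-4))
        if best is None or s.fun<best.fun: best=s
    return best
E
python3 - <<'E'
from h import *
V={}
for n,uv in(("scene",(262,190)),("side",(322,212))):
    im=camera(n).astype(int)
    best=[r for t in("jug_mid",) for r in cut_out(n,t) if r["region"][uv[1],uv[0]]][0]
    brown=cv2.dilate(((im[:,:,0]-im[:,:,2])>25).astype(np.uint8),np.ones((3,3)))>0
    V[n]=(n,best["region"],brown); print(n,best["conf"],best["region"].sum())
for v in([V["scene"]],[V["side"]],list(V.values())):
    s=fit(v,[.45,-.156,1.65]); print([a[0] for a in v],s.x[:2].round(4),np.degrees(s.x[2]).round(1),s.fun)
camera("scene")
for r in cut_out("scene","scale_pan")[:1]:
    R=r["region"].astype(np.uint8); print(r["bbox"],r["conf"],R.sum())
    c=max(cv2.findContours(R,0,1)[0],key=cv2.contourArea)[:,0]
    w=np.array([at_z("scene",u,v,.08)[:2] for u,v in c],np.float32); print(cv2.minAreaRect(w))
    np.save("pan.npy",R)
g=camera("scene")[190:330,340:490,::-1]; cv2.imwrite("pics/pan.png",cv2.resize(np.ascontiguousarray(g),None,fx=4,fy=4,interpolation=cv2.INTER_CUBIC))
E
```

```text
scene 0.81 1137
side 0.75 1521
['scene'] [ 0.4551 -0.1548] 71.2 0.12225153913808268
['side'] [ 0.453  -0.1548] 91.7 0.1091387245233399
['scene', 'side'] [ 0.4534 -0.1546] 76.1 0.208056427256752
[356.6, 198.9, 479.1, 323.7] 0.91 13072
((0.5851560831069946, 0.21544864773750305), (0.2826347351074219, 0.24695250391960144), 2.8593032360076904)
```

View pics/pan.png

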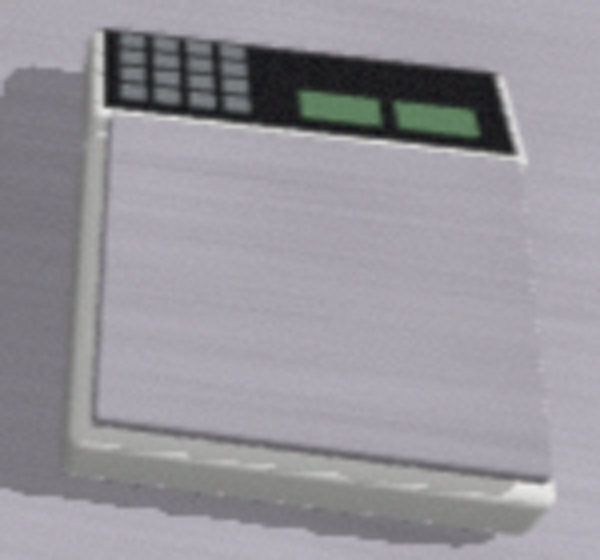

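Pan corners in the crop convert to scene pixels (368,219.5), (471.5,230.8), (476.8,310) and (364,295.5), with the keypad on the top (robot) side. Next I move above the jug for a close wrist view.

```bash

python3 -m inch '[-1,-1,-1,0,0,0,-1,-1,-1,0,0,0,-1,-1,-1,0,0,0,-1,-1,-1,0,0,0]' 87 | tail -5
for i in 1 2 3 4 5; do python3 -m inch '[-1,-1,0,0,0,0,-1,-1,0,0,0,0,-1,-1,0,0,0,0]' >/dev/null; done
python3 -m inch '[0,-1,0,0,0,0,0,-1,0,0,0,0]' >/dev/null
python3 -m inch '[0,-1,0,0,0,0.84,0,-1,0,0,0,0.84,0,-1,0,0,0,0.84,0,-1,0,0,0,0.84,0,-1,0,0,0,0.84,0,-1,0,0,0,0.84,0,-1,0,0,0,0.84,0,-1,0,0,0,0.84,0,-1,0,0,0,0.84,0,-1,0,0,0,0.84,0,-1,0,0,0,0.84,0,-1,0,0,0,0.84,0,-1,0,0,0,0.84]'
python3 - <<'E'
from h import *
o=get_obs();print(o["time"],o["position"],o["tool_rot"],o["q"])
cv2.imwrite("pics/w1.png",camera("wrist")[:,:,::-1]); print(K("wrist")[3].round(3).tolist(),proj("wrist",[.453,-.156,.048]))
for r in cut_out("wrist","jug_mid"): print(r["conf"],r["bbox"])
C=np.array([at_z("scene",u,v,.08)[:2] for u,v in((368,219.5),(471.5,230.8),(476.8,310),(364,295.5))]); print(C.round(3))
B=np.array([[-.095,-.115],[-.095,.115],[.095,.115],[.095,-.115]]); m=C.mean(0); D=C-m
th=np.arctan2((B[:,0]*D[:,1]-B[:,1]*D[:,0]).sum(),(B*D).sum()); print("pan",m,np.degrees(th))
E
```

```text
position: [0.2155, 0.506, 0.3279]
tool_rot: [0.126, 0.992, 0.001, 0.002]
ft_force: [-0.1, 0.9, 0.1]
grip_width: 0.087
grip_force: 0.0
time: 3.68
position: [0.4612, -0.134, 0.3244]
tool_rot: [0.707, 0.708, 0.0, -0.0]
ft_force: [-0.4, -0.6, -0.0]
grip_width: 0.0867
grip_force: 0.0
3.6833 [ 0.46121349 -0.13395771  0.32440787] [ 7.06551617e-01  7.07661498e-01  1.08584494e-04 -7.49987224e-05] [-5.16047131e-01  2.33688728e-01  1.67756781e+00  2.64351521e-04
  1.23042312e+00 -5.17705002e-01]
[[1.0, 0.001, 0.001, 0.461], [0.001, -0.964, -0.266, -0.062], [0.001, 0.266, -0.964, 0.464], [0.0, 0.0, 0.0, 1.0]] [274.71372415 187.66331642]
0.83 [134.9, 223.3, 225.1, 264.3]
0.72 [247.5, 147.5, 302.0, 239.7]
0.72 [340.6, 68.6, 414.1, 170.5]
0.69 [173.6, 9.5, 242.9, 127.9]
[[0.513 0.106]
 [0.5   0.336]
 [0.689 0.339]
 [0.701 0.116]]
pan [0.60080324 0.2241668 ] 2.666778118769378
```

```bash
python3 - <<'E'
from h import *
im=camera("wrist"); rs=cut_out("wrist","jug_mid")
r=[r for r in rs if r["region"][200,274]][0]; R=r["region"]; Z=np.zeros_like(R)
s=fit([("wrist",R,Z)],[.453,-.155,1.5]); print(s.x[:2],np.degrees(s.x[2]),s.fun)
M=model("wrist",*s.x)
o=im[:,:,::-1].copy()
for m,c in((R,(0,255,0)),(M,(0,0,255))): cv2.drawContours(o,cv2.findContours(m.astype(np.uint8),0,1)[0],-1,c,1)
a=cv2.resize(np.ascontiguousarray(o[130:260,210:340]),(600,600),interpolation=cv2.INTER_NEAREST)
b=cv2.resize(np.ascontiguousarray(im[130:260,210:340,::-1]),(600,600),interpolation=cv2.INTER_CUBIC)
cv2.imwrite("pics/w2.png",cv2.resize(np.hstack([a,b]),(800,400)))
E
```

```text
[ 0.4541204  -0.15490907] 76.1359423559815 0.05758976182012087
```

View pics/w2.png

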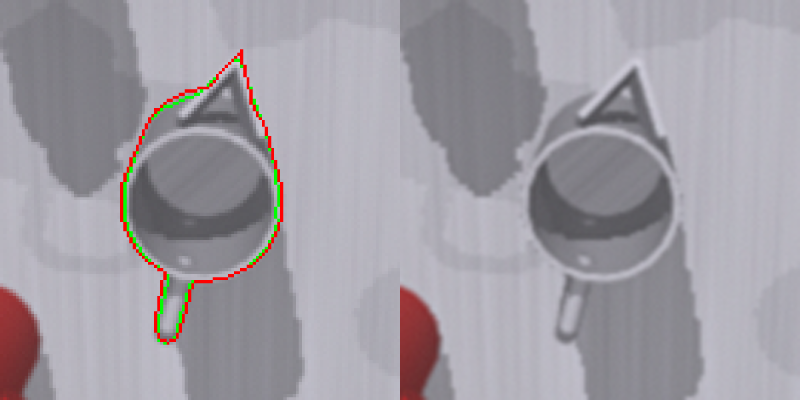

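View pics/w1.png

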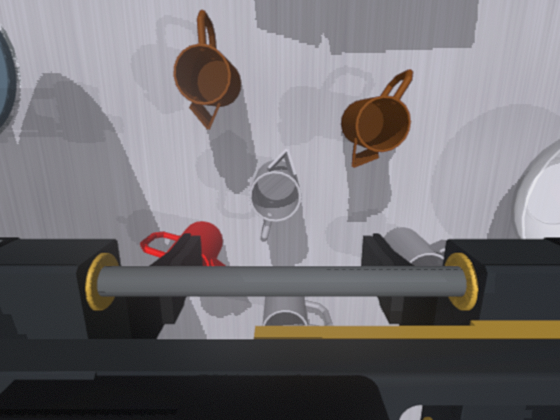

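The fit agrees with the picture: the jug is centred at (274,193), spout up-right, at (0.454,-0.155) with yaw 76°. Now I align and go down.

```bash

python3 -m inch '[-0.26,-0.09,1,0,0,0.154,-0.26,-0.09,1,0,0,0.154,-0.26,-0.09,1,0,0,0.154,-0.26,-0.09,1,0,0,0.154,-0.26,-0.09,1,0,0,0.154,-0.26,-0.09,1,0,0,0.154]'
python3 - <<'E'
from h import *
from scipy.spatial.transform import Rotation as Ro
o=get_obs(); R=Ro.from_quat(o["tool_rot"]).as_matrix(); print(o["position"],np.degrees(np.arctan2(R[1,1],R[0,1])))
print("shift units",R.T@(np.array([.4541,-.1549,.071])-o["position"])/.08)
E
```

```text
time: 4.38
position: [0.4554, -0.1554, 0.2467]
tool_rot: [0.787, 0.617, 0.001, 0.002]
ft_force: [-0.7, 0.1, -0.3]
grip_width: 0.0871
grip_force: 0.0
[ 0.4553871  -0.15536388  0.24667549] -13.769093690023174
shift units [ 0.00427804 -0.02628512  2.19584876]
```

```bash

python3 -m inch '[0,-0.02,0.5,0,0,0,0,-0.02,1,0,0,0,0,-0.02,1,0,0,0,0,-0.02,1,0,0,0]'
python3 -m inch '[0,0,0.3,0,0,0,0,0,0.6,0,0,0,0,0,0.9,0,0,0,0,0,1,0,0,0,0,0,1,0,0,0]'
python3 -m inch '[0,0,0.1,0,0,0,0,0,0.19,0,0,0,0,0,0.19,0,0,0,0,0,0.19,0,0,0]'
python3 -m inch '[0,0,0,0,0,0,0,0,0,0,0,0,0,0,0,0,0,0,0,0,0,0,0,0,0,0,0,0,0,0,0,0,0,0,0,0,0,0,0,0,0,0,0,0,0,0,0,0,0,0,0,0,0,0,0,0,0,0,0,0]' 40 15
```

```text
time: 4.72
position: [0.4522, -0.154, 0.1646]
tool_rot: [0.787, 0.617, -0.0, -0.001]
ft_force: [0.1, 0.4, 0.6]
grip_width: 0.0869
grip_force: 0.0
time: 5.13
position: [0.4534, -0.155, 0.0857]
tool_rot: [0.787, 0.617, 0.0, 0.001]
ft_force: [0.4, 0.2, -0.1]
grip_width: 0.0869
grip_force: 0.0
time: 5.47
position: [0.4526, -0.1547, 0.0699]
tool_rot: [0.787, 0.616, 0.0, 0.0]
ft_force: [-0.4, 0.3, 0.1]
grip_width: 0.087
grip_force: 0.0
time: 6.3
position: [0.4526, -0.1547, 0.0695]
tool_rot: [0.787, 0.616, 0.0, 0.0]
ft_force: [0.6, -0.5, 2.1]
grip_width: 0.0628
grip_force: 15.0
```

```bash

python3 -m inch '[0,0,0,0,0,0,0,0,-0.1,0,0,0,0,0,-0.3,0,0,0,0,0,-0.6,0,0,0,0,0,-1,0,0,0,0,0,-1,0,0,0]' - 28
python3 -m inch '[0,0,-0.3,0,0,0,0,0,-0.7,0,0,0,0,0,-1,0,0,0,0,0,-1,0,0,0,0,0,-1,0,0,0]'
python3 - <<'E'
from h import *
from scipy.spatial.transform import Rotation as Ro
o=get_obs(); R=Ro.from_quat(o["tool_rot"]).as_matrix(); p=o["position"]; print(p,np.degrees(np.arctan2(R[1,1],R[0,1])))
print("shift units",R.T@(np.array([.601,.2242,p[2]])-p)/.08)
im=camera("wrist"); rs=cut_out("wrist","jug_mid"); print([(r["bbox"],r["conf"]) for r in rs])
cv2.imwrite("pics/w3.png",im[:,:,::-1])
E
```

```text
time: 6.8
position: [0.4542, -0.1556, 0.1536]
tool_rot: [0.787, 0.617, 0.001, 0.004]
ft_force: [0.8, -0.3, -0.8]
grip_width: 0.0625
grip_force: 28.0
time: 7.22
position: [0.4523, -0.1545, 0.2299]
tool_rot: [0.787, 0.616, 0.0, 0.001]
ft_force: [0.3, 0.1, -1.9]
grip_width: 0.0628
grip_force: 28.0
[ 0.45225779 -0.15451397  0.22987732] -13.881505917968706
shift units [ 5.04173323e+00  6.69236710e-01 -2.01934336e-03]
[([344.3, 0.0, 446.7, 138.6], 0.91), ([108.7, 0.8, 208.9, 131.0], 0.81), ([203.6, 156.4, 356.9, 324.2], 0.73), ([184.0, 320.5, 209.9, 338.2], 0.44)]
```

```bash

python3 -m inch '[0.25,0,0,0,0,0,0.6,0,0,0,0,0,1,0,0,0,0,0]' >/dev/null
python3 -m inch '[0.4,0.1,0,0,0,0,0.8,0.2,0,0,0,0,1,0.2,0,0,0,0]' >/dev/null
python3 -m inch '[0.4,0.1,0,0,0,0,0.8,0.2,0,0,0,0,1,0.2,0,0,0,0]' >/dev/null
python3 -m inch '[0.4,0.1,0,0,0,0,0.8,0.2,0,0,0,0,1,0.27,0,0,0,0]' >/dev/null
python3 -m inch '[0.4,0,0,0,0,0,0.7,0,0,0,0,0,0.9,0,0,0,0,0,1.0,0,0,0,0,0]' 
python3 -m inch '[0,0,0,0,0,0.07,0,0,0,0,0,0.14,0,0,0,0,0,0.21,0,0,0,0,0,0.28,0,0,0,0,0,0.35,0,0,0,0,0,0.42,0,0,0,0,0,0.49,0,0,0,0,0,0.56,0,0,0,0,0,0.63,0,0,0,0,0,0.7,0,0,0,0,0,0.76,0,0,0,0,0,0.8,0,0,0,0,0,0.816,0,0,0,0,0,0.816,0,0,0,0,0,0.816]' 
python3 - <<'E'
from h import *
from scipy.spatial.transform import Rotation as Ro
o=get_obs(); R=Ro.from_quat(o["tool_rot"]).as_matrix(); p=o["position"]; print(p,np.degrees(np.arctan2(R[1,1],R[0,1])))
z0=p[2]-.0695
for n in("scene","side","wrist"):
    im=camera(n); f=f"pics/{n}4.png"; cv2.imwrite(f,im[:,:,::-1])
    u,v=proj(n,[p[0],p[1],z0+.048]); print(n,u,v)
    rs=[r for r in cut_out(n,"jug_mid") if r["bbox"][0]<u<r["bbox"][2] and r["bbox"][1]<v<r["bbox"][3]]
    for r in rs[:1]:
        M=model(n,p[0],p[1],.047,z0); R=r["region"]; Q=(u,v)
        print(r["conf"],r["bbox"],(M&R).sum()/(M|R).sum())
        s=fit([(n,R,~R&(np.indices(R.shape)[0]<0))],[p[0],p[1],.047],z0); print(s.x,np.degrees(s.x[2]),s.fun)
a,b=cv2.imread("pics/scene4.png"),cv2.imread("pics/wrist4.png")
cv2.imwrite("pics/v4.png",np.hstack([cv2.resize(np.ascontiguousarray(a[100:330,340:540]),(400,460)),cv2.resize(b,(400,300),).repeat(1,0) if 0 else cv2.copyMakeBorder(cv2.resize(b,(400,300)),0,160,0,0,0)]))
E
```

```text
time: 8.65
position: [0.5994, 0.2227, 0.2268]
tool_rot: [0.787, 0.617, -0.002, -0.001]
ft_force: [-0.1, 0.5, -1.2]
grip_width: 0.0625
grip_force: 28.0
time: 9.9
position: [0.5998, 0.22, 0.2284]
tool_rot: [1.0, 0.023, -0.001, 0.0]
ft_force: [1.2, -0.2, -1.3]
grip_width: 0.0627
grip_force: 28.0
[0.59977546 0.21995363 0.22838935] -87.3273645363672
scene 433.1165904951324 229.04065061988877
0.88 [411.0, 196.8, 458.9, 253.8] 0.6392572944297082
[0.60131014 0.22090186 0.00682413] 0.39099398266187674 0.5493775933609959
side 99.77598429085313 214.28376633359414
0.57 [66.4, 168.8, 144.5, 259.5] 0.8160962767957879
[0.6039532  0.21862665 0.04633592] 2.654852609100569 0.1940127970749543
wrist 282.0630430726423 253.9247508127478
0.91 [202.7, 158.1, 360.3, 325.0] 0.5631588271768979
[0.60224831 0.22066533 0.0380283 ] 2.1788609696565806 0.7428106348345089
```

View pics/v4.png

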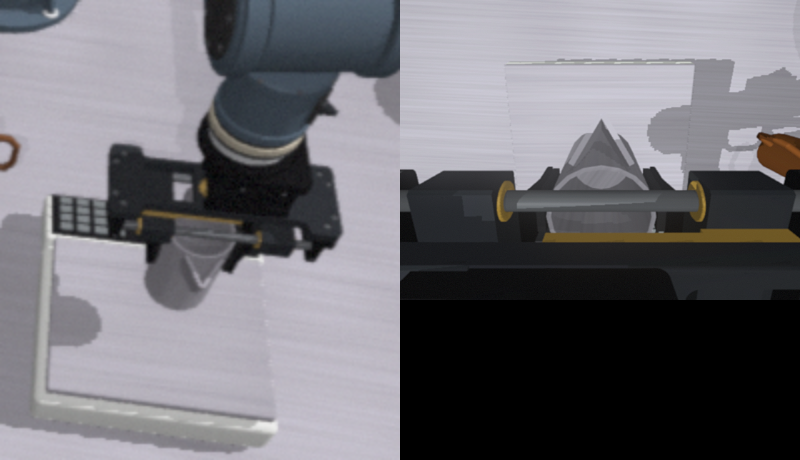

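The held jug sits straight in the fingers, spout away from the keypad (wrist view, spout tip about (281,170)), over the pan. I'll cross-check the pan's yaw and centre with the far edge and sides in the wrist view.

```bash
python3 - <<'E'
from h import *
b=cv2.imread("pics/wrist4.png")
cv2.imwrite("pics/w5.png",cv2.resize(b[70:240,130:430],(800,453),interpolation=cv2.INTER_CUBIC))
E
```

```text
(no output)
```

View pics/w5.png

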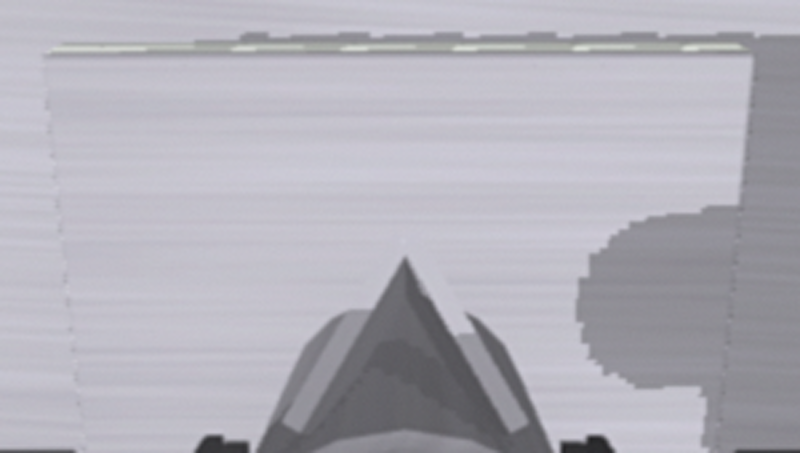

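The pan's far edge is level in the view, with corners at crop (45,53) and (754,53). The sides run to (85,445) and (708,430).

```bash
python3 - <<'E'
from h import *
P=[at_z("wrist",130+.375*u,70+.375*v,.08)[:2] for u,v in((45,53),(754,53),(85,445),(708,430))]
for p in P: print(p.round(4))
e=P[0]-P[1]; print(np.linalg.norm(e),np.degrees(np.arctan2(-e[0],e[1])))
for a,b in((0,2),(1,3)): d=P[a]-P[b]; print(np.degrees(np.arctan2(d[1],d[0])))
y=np.radians(2.7); print("centre",(P[0]+P[1])/2-.095*np.array([np.cos(y),np.sin(y)]))
o=get_obs();print(o["position"])
E
```

```text
[0.6874 0.3381]
[0.6978 0.1134]
[0.5547 0.3323]
[0.5706 0.1102]
0.2249394037459823 2.653966726692949
2.506619478362176
1.443692573785277
centre [0.597671   0.22132216]
[0.60031277 0.2208147  0.22925745]
```

Scene and wrist agree within about 3 mm, and the yaw is 2.7° from both. Lowering gently.

```bash

python3 -m inch '[-0.01,-0.02,0.15,0,0,0,-0.015,-0.025,0.35,0,0,0,-0.015,-0.025,0.55,0,0,0,-0.015,-0.025,0.7,0,0,0,-0.015,-0.025,0.82,0,0,0,-0.015,-0.025,0.9,0,0,0,-0.015,-0.025,0.9,0,0,0,-0.015,-0.025,0.9,0,0,0,-0.015,-0.025,0.9,0,0,0]'
python3 -m inch '[0,0,0.01,0,0,0,0,0,0.02,0,0,0,0,0,0.03,0,0,0,0,0,0.04,0,0,0,0,0,0.05,0,0,0,0,0,0.05,0,0,0,0,0,0.05,0,0,0]'
```

```text
time: 10.95
position: [0.5998, 0.223, 0.1581]
tool_rot: [1.0, 0.023, 0.001, -0.0]
ft_force: [0.8, 0.5, -0.8]
grip_width: 0.0625
grip_force: 28.0
time: 11.53
position: [0.599, 0.2228, 0.1533]
tool_rot: [1.0, 0.023, -0.0, 0.0]
ft_force: [-0.2, -0.1, -1.5]
grip_width: 0.0623
grip_force: 28.0
```

```bash

python3 -m inch '[0,0,0.01,0,0,0,0,0,0.02,0,0,0,0,0,0.03,0,0,0,0,0,0.03,0,0,0,0,0,0.03,0,0,0]'
python3 -m inch '[0,0,0.006,0,0,0,0,0,0.012,0,0,0,0,0,0.012,0,0,0,0,0,0.012,0,0,0]'
```

```text
time: 11.95
position: [0.599, 0.2228, 0.1508]
tool_rot: [1.0, 0.023, -0.0, 0.0]
ft_force: [-0.4, 0.5, -1.6]
grip_width: 0.0628
grip_force: 28.0
time: 12.28
position: [0.5991, 0.2228, 0.1499]
tool_rot: [1.0, 0.023, -0.0, 0.0]
ft_force: [0.8, 0.3, -1.8]
grip_width: 0.0624
grip_force: 28.0
```

```bash

python3 -m inch '[0,0,0.006,0,0,0,0,0,0.01,0,0,0,0,0,0.01,0,0,0,0,0,0.01,0,0,0]'
```

```text
time: 12.62
position: [0.5992, 0.2229, 0.1496]
tool_rot: [1.0, 0.023, 0.0, -0.0]
ft_force: [-0.1, 0.1, 0.9]
grip_width: 0.0623
grip_force: 28.0
```

```bash

python3 -m inch '[0,0,0.005,0,0,0,0,0,0.008,0,0,0,0,0,0.008,0,0,0,0,0,0.008,0,0,0]'
```

```text
time: 12.95
position: [0.5992, 0.2228, 0.1495]
tool_rot: [1.0, 0.023, 0.0, -0.0]
ft_force: [-1.1, -1.6, 5.9]
grip_width: 0.0626
grip_force: 28.0
```

Contact. Release and retreat.

```bash

python3 -m inch '[0,0,-0.008,0,0,0,0,0,-0.008,0,0,0,0,0,-0.008,0,0,0]' - 5
python3 -m inch '[0,0,0,0,0,0,0,0,0,0,0,0,0,0,0,0,0,0,0,0,0,0,0,0,0,0,0,0,0,0,0,0,0,0,0,0,0,0,0,0,0,0,0,0,0,0,0,0]' 87
python3 -m inch '[0,0,-0.1,0,0,0,0,0,-0.3,0,0,0,0,0,-0.6,0,0,0,0,0,-1,0,0,0,0,0,-1,0,0,0,0,0,-1,0,0,0]'
python3 -m inch '[0,0,-0.5,0,0,0,-0.2,0,-1,0,0,0,-0.4,0,-1,0,0,0,-0.8,0,-1,0,0,0,-1,0,-1,0,0,0,-1,0,-1,0,0,0]'
python3 - <<'E'
from h import *
V=[]
for n in("scene","side","wrist"):
    im=camera(n); cv2.imwrite(f"pics/{n}6.png",im[:,:,::-1])
    u,v=proj(n,[.6,.223,.128]); 
    rs=[r for r in cut_out(n,"jug_mid") if r["bbox"][0]<u<r["bbox"][2] and r["bbox"][1]<v<r["bbox"][3]]
    for r in rs[:1]:
        R=r["region"]; w=(n,R,R&False); V.append(w)
        s=fit([w],[.6,.223,.047],.08); print(n,r["conf"],s.x,np.degrees(s.x[2]),s.fun)
a,b=cv2.imread("pics/scene6.png"),cv2.imread("pics/wrist6.png")
cv2.imwrite("pics/v6.png",np.hstack([cv2.resize(a[80:330,140:500],(480,333)),cv2.resize(b,(320,333))]))
E
```

```text
time: 13.2
position: [0.5992, 0.2228, 0.1495]
tool_rot: [1.0, 0.023, 0.0, 0.0]
ft_force: [-1.1, -0.7, 3.3]
grip_width: 0.0634
grip_force: 5.0
time: 13.87
position: [0.5991, 0.2228, 0.1491]
tool_rot: [1.0, 0.023, -0.0, 0.0]
ft_force: [-0.2, 0.3, 0.2]
grip_width: 0.0868
grip_force: 0.0
time: 14.37
position: [0.6007, 0.2232, 0.2323]
tool_rot: [1.0, 0.023, 0.003, -0.0]
ft_force: [-0.3, -0.1, -0.2]
grip_width: 0.087
grip_force: 0.0
time: 14.87
position: [0.5144, 0.2189, 0.3083]
tool_rot: [1.0, 0.024, -0.003, 0.0]
ft_force: [-0.6, -0.4, -0.6]
grip_width: 0.0874
grip_force: 0.0
scene 0.74 [0.59676302 0.22419057 0.00186607] 0.10691798275294334 0.0951048951048951
side 0.88 [0.60200556 0.22203991 0.04141393] 2.3728433405669036 0.0566651184393869
wrist 0.91 [0.59916177 0.22191129 0.04158857] 2.3828494952346797 0.06746161385168245
```

View pics/v6.png

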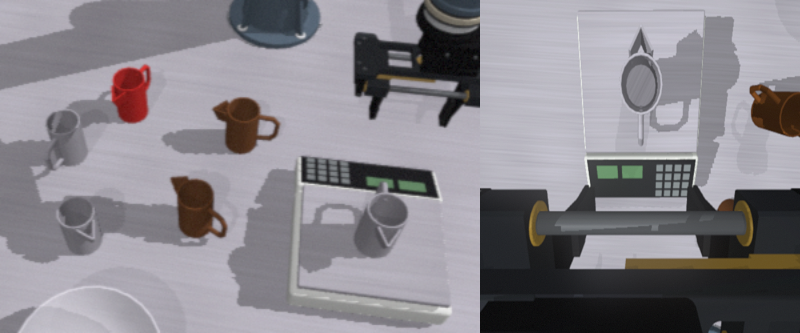

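The jug stands upright mid-pan, at about (380,225) in the left half. Its handle points at the keypad, yaw 2.4° against the pan's 2.7°. The mug, beaker and look-alikes are untouched, and the gripper is clear.

```bash
python3 -c "
from rig import *
print(hand_in())"
```

```text
the job is handed in; nothing more can be done
None
```

The job is handed in: the jug stands upright and released in the middle of the scale platform (within about 3 mm and 0.5° by most of the fits; the scene camera alone read about 2.6° off), with its handle toward the keypad and the mug and beaker left where they were.

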